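Smooth the film on a microplate and snap its cover home

ROBOT

A 6-joint arm with a two-finger parallel gripper is mounted at the origin on a cart in front of the work surface, level with it; the furniture and walls round the work are solid. World frame = base frame: x ahead of the robot, y to its left, z up, the work surface at z = 0. Lengths are in mm, angles in rad, forces in N, time in s.
With the tool pointing down it reaches from about 250 to 725 mm from the base axis. Payload 4 kg.
Tool frame: the origin (TCP) lies on the centre line of the jaws, within the pads' length; the fingertips stand 14 mm ahead of it and the grasp point (between the pads) lies 5 mm behind it; z points along the fingers, y is the line along which they close (so a half turn about z gives the same grasp; the last joint's range is limited). The gripper opens to 85 mm and grips with 20 to 120 N. Pads are 22 mm wide; open, the fingers measure 114 mm over their backs; the gripper's body (76 mm by 85 mm) begins 54 mm behind the grasp point. The pads swing forward as they close: fully open they stand 13 mm farther back than shut.
Start: joints at [-1.138, 0.241, 0.005, 1.335, 0, 1.571], TCP at [209.705, -453.898, 219.106] pointing down, gripper open.
Joint ranges: [-2.72, 2.72], [-1.05, 1.87], [-1.09, 1.28], [-1.99, 2.15], [-1.42, 1.44], [-3.14, 3.14]. Speed limits (rad/s): [2.79, 2.79, 3.14, 3.14, 3.14, 3.14].

INTERFACE

Orientations are given as a 3x3 rotation matrix whose columns are the frame's x, y, z axes.
In Python, from rig import r gives the robot as it stands.
- The arm moves only by the tool move_arm, never from a script. Its argument "moves" is a list that holds one entry, the list of rows, each a list of 7 numbers: the shift along the tool's x, y, z each as a share of 20 mm, from -1 to 1, then the turn, a rotation vector about the tool's x, y, z each as a share of 0.08 rad, from -1 to 1, then the opening, from -1 (shut) to 1 (fully open). In form: [[[dx, dy, dz, rx, ry, rz, gripper], ...]]. A call has 1 to 12 rows; each row shifts and turns the commanded pose from where the row before left it, along the tool's axes as they then stand; what a row does not reach is not made up. A row lasts 1/10 s, in which the tool goes at most 50 mm and 8.59 degrees, less where a joint would pass 70% of its speed; a pose out of reach is approached as far as the arm can. A call with a number of a shift or a turn outside -1 to 1 is refused whole. A call with a gripper value outside its range is refused whole. The fingers move at their own pace and stop on an object; "newtons" is the grip in N (left out, the last holds). Time passes only in rows, so rows that do not move let the fingers close. It gives the time, the measured TCP pose, the force, the opening and the grip force at its end, in the units of the state.
- r.read_state(): the state, without advancing time (a new reading comes with each control period).
- r.grab_frame(name): name is "scene" or "top" or "wrist"; returns (picture, depth): 400x640x3 uint8, blue, green, red; 400x640 float32, mm along the optical axis (not along the pixel's ray), 0 where there is no reading.
- r.camera_info(name): a dict with "fx", "fy", "cx", "cy" (pixels), "k1" (the pictures are not rectified: a ray, as slopes to the right and down, at radius r is drawn at 1 + k1 r^2 times it, then the intrinsics apply), "extrinsics" (4x4, takes a point from world to camera coordinates). Camera axes: x right, y down, z forward; pixel columns grow to the right and rows downward; lengths in mm; the calibration is good to about 2 mm. A picture is of the moment at which its call begins: read the wrist's pose just before it. camera_info takes no time and is no camera call; for the wrist camera it gives the pose at the moment of the call.
- r.job_done(): hands the job in; it is judged then, once.
Trained networks look in the newest picture that a camera, given by its name, has taken for a name from the list of things; names that differ only in an ending like _2 or _b are one class to them, and where a whole thing is asked for, a point or a joint stands for the part that bears it (a point fixed in the world has none). Each returns a list of dicts, best first, with "p" (0 to 1); they miss things now and then, are a little off and sometimes report something else, mostly with a low value. They report only what shows in the picture. A call takes as long as a camera call. They do not tell look-alikes from the thing itself.
- r.silhouettes(camera, target): "pixels" (400x640 bool, what is visible of it) and "rect" ([left, top, right, bottom] in pixels, round what is visible of it).
- r.spot_point(camera, target): "uv" ([column, row] in pixels: a listed point, or the origin of a listed thing).
The state is a dict: "time": time; "joints": joint angles; "qd": joint speeds; "joint_torque": joint torques, N m; "ee_pos": TCP position; "tcp_rot": TCP orientation; "force": force on the tool from outside, world axes, zero at the start; "moment": the same for the moment, N m; "opening": finger opening in mm; "grasp_force": force on a finger pad.
Only numpy, scipy, OpenCV 4.12 (cv2) and the standard library are available. Lean on these libraries where they do the work, as an engineer would, in place of code of your own. Each camera call takes 0.05 s, during which the arm holds its last target. There are 200 camera calls.

TASK

Take the film applicator by its upright grip and run its foot once along the sealed microplate in the holder, from the right-hand end (as the robot sees it) to the left-hand end, keeping a light steady push on the film all the way; then stand the applicator back on the bench, clear of the holder. Then lower the clip-on cover squarely over the plate, press it down until both end catches snap past it, and keep pressing so that its ends sit fully down on the holder's ledges. Finish while still holding the cover pressed down like that: do not let go, and leave the tape roll, timer and weigh boat where they are.

Things in the scene. Friction and masses are not known exactly. Their poses are not given: they have to be found in the camera images.
- holder: Low aluminium holder fixed to the bench, base 126 x 204 x 10 mm, with a white microplate in it. Origin: centre of its underside (z = 0); x across, y lengthwise (to the robot's left, within 0.3 rad), z up. Eight guide posts, 8 mm thick, 42 mm high, round tops, at x +-54, y +-50 and x +-38, y +-81 mm guide the cover with 2 mm play each way. The cover fits either way round.
- ledge (a point): Middle of the top of the holder's left-hand end ledge, 72 mm from the holder's centre along y; its twin is at -72 mm. 12 mm wide, 20 mm above the bench. The lower edges of the cover's ends rest on the two ledges when it is home.
- film (a point): Centre of the clear film on top of the microplate, 35 mm above the bench with nothing pressing. Flat, 80 mm (holder x) by 122 mm (holder y). A full stroke takes the applicator's centre along holder y from 48 mm right of this point to 48 mm left of it (42 to 65 mm counts as the end), its foot lying across, along holder x.
- bed (a joint): How far the sprung bed with the microplate is pushed straight down, m: 0 at rest, 0.007 at its stop. It takes 2.5 N to start and about 1.1 N more for each mm (6 N at 3 mm). The foot counts as pressing when the bed is down over 0.0006 and the contact force is over 1.5 N; over 22 N is too hard.
- catch_a (a joint): Sprung steel catch at the holder's right-hand end, m pushed outwards: 0 at rest, up to 0.006. Nose: round bar of radius 4 mm, 30 mm wide along x, 31 mm above the bench, reaching in to 75.5 mm from the holder's centre. 4.5 N to start, 1.5 N more per mm. Its housing is 32 mm high.
- catch_b (a joint): The same catch at the holder's left-hand end.
- applicator_mid (a point): Centre, 31 mm above the sole, of the black film applicator (about 0.12 kg), standing on the bench on its sole: foot 76 x 22 mm, 12 mm high, flat below; on it an upright grip 50 mm wide, 14 mm thick, from 12 to 62 mm above the sole. x along the foot's width, y along its thickness (pinch the grip along y), z up.
- cover_rib (a point): Centre of the grip rib of the white clip-on cover (about 0.11 kg), 36 mm above the cover's lower edge. Rib: 56 mm along x, 14 mm thick along y (pinch it so), 18 to 54 mm above the lower edge. Cover: 96 (x) by 150 mm (y), plate top 18 mm above the lower edge; it stands on its two end walls. z up. Home on the holder, this point is 56 mm above the bench, over the holder's centre.
- cover_bead (a point): Middle of the snap bead low on the outside of the cover's +y end wall (twin at -y), 44 mm long, 3 mm proud. Beads meet the catches 13 mm above home, the push rises to about 11 N, they snap through at 8 mm and the force drops; from 5 mm the cover pushes the bed down and meets the ledges at about 8 N, bed 5 mm down. Let go, it springs up 2.5 mm.
- tape: Bystander: roll of tape, 82 mm across, 19 mm high, behind the holder. Origin: centre of its underside.
- lab_timer: Bystander: small white lab timer, 64 x 66 x 19 mm, behind on the left. Origin: centre of its underside.
- boat: Bystander: white square weigh boat, 82 x 82 x 19 mm, behind on the right. Origin: centre of its underside.
Mind the look-alikes: they are no part of the job. Of the things that look like the part that bears applicator_mid, take the one that is nearest to the robot's base at the start.

How it is judged (in metres and radians):
On the way, in this order (a step that is already met when the one before it is completed fails the run):
1. the applicator's foot presses on the film at the right-hand end of the plate (value of joint bed above 0.0006 m and contact force between applicator and holder above 1.5 N and x of applicator_mid in the frame of holder between -0.02 and 0.02 m and y of applicator_mid in the frame of holder between -0.065 and -0.042 m), for 0.1 s.
2. it presses on the film a quarter of the way along (value of joint bed above 0.0006 m and contact force between applicator and holder above 1.5 N and x of applicator_mid in the frame of holder between -0.02 and 0.02 m and y of applicator_mid in the frame of holder between -0.032 and -0.012 m), for 0.04 s.
3. it presses on the film past the middle (value of joint bed above 0.0006 m and contact force between applicator and holder above 1.5 N and x of applicator_mid in the frame of holder between -0.02 and 0.02 m and y of applicator_mid in the frame of holder between 0 and 0.02 m), for 0.04 s.
4. it presses on the film at the left-hand end (value of joint bed above 0.0006 m and contact force between applicator and holder above 1.5 N and x of applicator_mid in the frame of holder between -0.02 and 0.02 m and y of applicator_mid in the frame of holder between 0.042 and 0.065 m), for 0.04 s.
5. the applicator stands on the bench clear of the holder, let go (height (world z) of applicator_mid below 0.045 m and contact force between applicator and holder below 0.05 N and contact force between applicator and the fingers below 0.05 N), for 0.1 s.
6. the cover is snapped under both catches (x of cover_rib in the frame of holder between -0.004 and 0.004 m and y of cover_rib in the frame of holder between -0.004 and 0.004 m and z of cover_rib in the frame of holder below 0.0592 m and angle between the z axis of cover_rib and the z axis of holder, either way round below 0.025 rad), for 0.1 s.
At the end, for the whole second after the job is handed in: Fingers hold the cover pressed on the ledges (within 1.4 mm of home height, 4 mm of centre, 0.025 rad of square), lower than it would spring up to if let go, the bed over 3.5 mm down; the applicator stands upright on the bench, untouched, clear of the holder; all at rest (all of step 5 and x of cover_rib in the frame of holder between -0.004 and 0.004 m and y of cover_rib in the frame of holder between -0.004 and 0.004 m and z of cover_rib in the frame of holder below 0.0574 m and angle between the z axis of cover_rib and the z axis of holder, either way round below 0.025 rad and angle between applicator_mid's own z axis and vertical below 0.15 rad and contact force between the fingers and cover above 1 N and value of joint bed above 0.0035 m and linear speed of each of cover, applicator below 0.02 m/s); the arm keeps its last pose, push and grip.
It fails at once if the applicator is pushed hard onto the holder (over 22 N) (contact force between applicator and holder above 22 N).
It fails at once if a bystander is moved by more than 30 mm (distance of any of tape, lab_timer, boat from where it was at the start of the episode above 0.03 m).
It also fails if it takes over 72 s, if anything falls off the work surface, if the arm or the gripper's body presses on something with over 40 N, if the wrist force passes 120 N, or if a joint passes its speed limit or range.

## Working session

There is one attempt and no reset: what is moved stays moved. The work goes in short steps, Python scripts to look and compute and a tool call to move; the robot and the scene stay as the last step left them, time stands still between calls to the robot, and variables do not carry over. Pictures are saved under pics/ and viewed, at most 10 in all, crops included, and the job is handed in when it is done.

Besides the shell and the picture viewer there is one more tool, called after ">>>" as name(argument=value, ...) on one line, values as JSON. move_arm: Moves the arm, as the interface text tells. Its arguments: {"type":"object","properties":{"moves":{"type":"array","items":{"type":"array","items":{"type":"array","items":{"type":"number"}}}},"newtons":{"type":"number"}},"required":["moves"]}

```bash
mkdir -p pics; ls; cat > h.py <<'E'
import numpy as np,cv2
from rig import r
def ray(cam,uv):
    c=r.camera_info(cam);K=np.array([[c['fx'],0,c['cx']],[0,c['fy'],c['cy']],[0,0,1.]])
    n=cv2.undistortPoints(np.array([[uv]],float),K,np.array([c['k1'],0,0,0.]))[0,0]
    E=np.array(c['extrinsics']);R=E[:3,:3];return -R.T@E[:3,3],R.T@np.array([n[0],n[1],1])
def atz(cam,uv,z):
    o,d=ray(cam,uv);return o+d*(z-o[2])/d[2]
def proj(cam,p):
    c=r.camera_info(cam);E=np.array(c['extrinsics']);q=E[:3,:3]@np.array(p,float)+E[:3,3];x,y=q[:2]/q[2];s=1+c['k1']*(x*x+y*y)
    return np.array([c['fx']*x*s+c['cx'],c['fy']*y*s+c['cy']])
E
python3 - <<'E'
from h import *
for cam in ['top','scene']:
    im,d=r.grab_frame(cam);cv2.imwrite(f'pics/{cam}0.png',im);np.savez(f'{cam}0.npz',im=im,d=d)
    for n,z in [('holder',0),('film',35),('ledge',20),('applicator_mid',31),('cover_rib',36),('cover_bead',4),('tape',0),('lab_timer',0),('boat',0)]:
        for k in r.spot_point(cam,n)[:5]: print(cam,n,round(k['p'],2),np.round(k['uv']),np.round(atz(cam,k['uv'],z)))
s=r.read_state();print(s['time'],s['ee_pos'],s['tcp_rot'],s['force'])
E
```

```text
pics
top holder 0.97 [285. 218.] [480.  74.   0.]
top film 0.61 [281. 216.] [483.  82.  35.]
top ledge 0.95 [260. 211.] [502. 157.  20.]
top ledge 0.55 [213. 191.] [568. 323.  20.]
top applicator_mid 0.69 [485. 238.] [ 419. -600.   31.]
top applicator_mid 0.52 [374. 228.] [ 449. -231.   31.]
top cover_rib 0.89 [198. 226.] [446. 361.  36.]
top cover_bead 0.97 [178. 221.] [464. 445.   4.]
top cover_bead 0.16 [360. 190.] [ 580. -186.    4.]
top tape 0.9 [303. 160.] [686.  14.   0.]
top lab_timer 0.9 [216. 190.] [577. 319.   0.]
top boat 0.61 [360. 188.] [ 590. -187.    0.]
scene holder 0.92 [323. 238.] [473.  75.   0.]
scene film 0.75 [318. 230.] [485.  86.  35.]
scene ledge 0.56 [306. 242.] [494. 145.  20.]
scene applicator_mid 0.73 [368. 193.] [ 445. -220.   31.]
scene applicator_mid 0.63 [410. 157.] [ 417. -589.   31.]
scene cover_rib 0.68 [280. 285.] [447. 368.  36.]
scene cover_bead 0.58 [259. 305.] [471. 433.   4.]
scene tape 0.62 [279. 213.] [677.  24.   0.]
scene tape 0.3 [280. 284.] [469. 332.  -0.]
scene lab_timer 0.63 [252. 271.] [571. 325.   0.]
scene boat 0.57 [334. 194.] [ 573. -191.    0.]
1.0 [ 209.71250423 -453.89684758  219.11350497] [[ 9.07783101e-01  4.19439914e-01  2.85220801e-06]
 [ 4.19439914e-01 -9.07783101e-01 -1.63248776e-05]
 [-4.25811903e-06  1.60157779e-05 -1.00000000e+00]] [ 0.15953941  0.0005905  -0.36565344]
```

```bash
python3 - <<'E'
from h import *
im=np.load('top0.npz')['im']
cv2.imwrite('pics/top0z.png',cv2.resize(im[130:280,150:520],None,fx=2.16,fy=2.16,interpolation=cv2.INTER_CUBIC))
E
```

```text
(no output)
```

View pics/top0z.png

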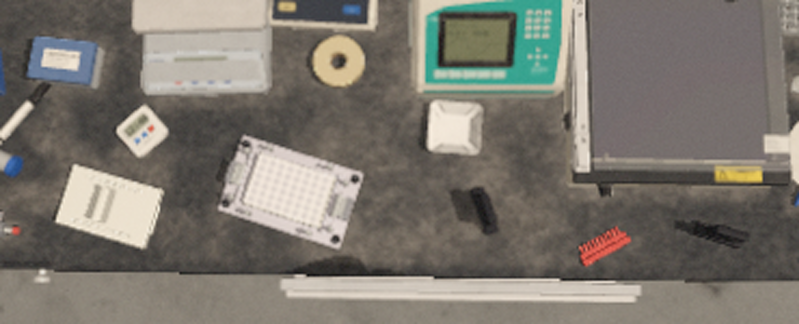

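The crop shows the holder at about (284,218) in the full top picture, the cover at (201,225) and a black upright block at (374,227). The applicator candidates are (374,227) at about (449,-231), and the dark thing at (479,239) at about (419,-600). I take the first, which is about 505 mm from the base against 730 mm, and will confirm it with a wrist view.

>>> move_arm(moves=[[[1, -0.36, 0, 0, 0, 0, 1], [1, -0.36, 0, 0, 0, 0, 1], [1, -0.36, 0, 0, 0, 0, 1], [1, -0.36, 0, 0, 0, 0, 1], [1, -0.36, 0, 0, 0, 0, 1], [1, -0.36, 0, 0, 0, 0, 1], [1, -0.36, 0, 0, 0, 0, 1], [1, -0.36, 0, 0, 0, 0, 1], [1, -0.36, 0, 0, 0, 0, 1], [1, -0.36, 0, 0, 0, 0, 1], [1, -0.36, 0, 0, 0, 0, 1], [1, -0.36, 0, 0, 0, 0, 1]]])

```text
time: 2.2
ee_pos: [391.9, -274.2, 219.2]
tcp_rot: [[0.908, 0.419, 0.0], [0.419, -0.908, -0.0], [0.0, 0.0, -1.0]]
force: [0.8, -0.0, -0.5]
opening: 85.8
grasp_force: 0.0
```

```bash
python3 - <<'E'
from h import *
s=r.read_state();print(s['time'],s['ee_pos'])
im,d=r.grab_frame('wrist');cv2.imwrite('pics/w1.png',im);np.savez('w1.npz',im=im,d=d)
print(ray('wrist',(320,200)))
for k in r.spot_point('wrist','applicator_mid'): print(k['p'],k['uv'],atz('wrist',k['uv'],31))
for k in r.silhouettes('wrist','applicator_mid'): 
    print(k['p'],k['rect'])
E
```

```text
2.2 [ 391.94516182 -274.15902313  219.19779489]
(array([ 463.29860673, -239.49995742,  373.66210485]), array([-0.25384848, -0.12352876, -0.95943721]))
0.72 [305.8, 105.7] [ 452.37519471 -231.7667693    31.        ]
0.7 [588.7, 275.3] [ 419.09171991 -599.62728496   31.        ]
0.7 [296.0, 65.4, 322.7, 140.5]
0.69 [546.6, 238.7, 630.4, 304.7]
```

View pics/w1.png

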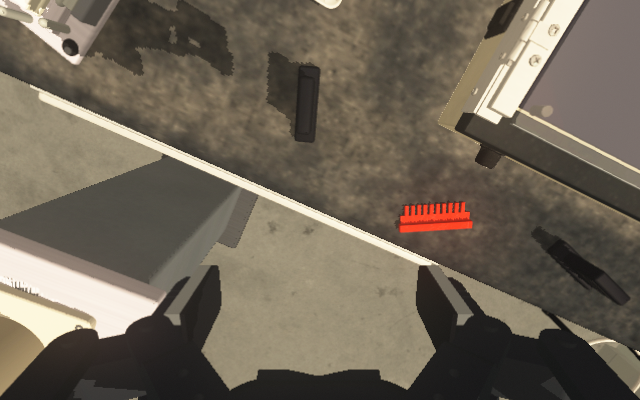

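The wrist view shows the upright black block at (307,103) and the look-alike at (582,266), which is farther away, so I take the first. Next I get its yaw from depth.

```bash
cat >> h.py <<'E'
def cloud(cam,d,mask,ext=None):
    c=r.camera_info(cam);K=np.array([[c['fx'],0,c['cx']],[0,c['fy'],c['cy']],[0,0,1.]])
    v,u=np.nonzero(mask&(d>0));n=cv2.undistortPoints(np.c_[u,v].astype(float)[:,None],K,np.array([c['k1'],0,0,0.]))[:,0]
    E=np.array(c['extrinsics']) if ext is None else ext
    q=np.c_[n,np.ones(len(n))]*d[v,u][:,None];return (q-E[:3,3])@E[:3,:3]
E
python3 - <<'E'
from h import *
z=np.load('w1.npz');k=r.silhouettes('wrist','applicator_mid')
k=[a for a in k if a['rect'][0]<400][0]
m=cv2.dilate(k['pixels'].astype(np.uint8),np.ones((5,5)))>0
P=cloud('wrist',z['d'],m);print(len(P),np.percentile(P[:,2],[1,5,25,50,75,95,99]))
for lo,hi in [(54,80),(7,22)]:
    Q=P[(P[:,2]>lo)&(P[:,2]<hi)];print(len(Q),cv2.minAreaRect(Q[:,:2].astype(np.float32)),np.median(Q,0))
# table level check
m=np.zeros((400,640),bool);m[150:190,300:400]=1;print(np.median(cloud('wrist',z['d'],m)[:,2]))
# holder from top depth
t=np.load('top0.npz');r.grab_frame('top')
for n in ['holder','cover_rib']:
  for k in r.silhouettes('top',n)[:2]:
    P=cloud('top',t['d'],k['pixels']);print(n,k['p'],k['rect'],np.percentile(P[:,2],[5,25,50,75,95]),cv2.minAreaRect(P[:,:2].astype(np.float32)))
E
```

```text
1876 [-1.85748165 -0.98990394 10.36783091 54.75626799 60.9682995  62.15488288
 62.68731365]
949 ((451.4444274902344, -233.21246337890625), (49.75748825073242, 15.364168167114258), 20.021007537841797) [ 452.45885409 -233.13696603   60.94176839]
629 ((451.4133605957031, -233.28018188476562), (75.84729766845703, 21.985328674316406), 19.953142166137695) [ 462.50116589 -235.92711037   10.9694694 ]
-0.6138445938454431
holder 0.98 [251.9, 194.2, 319.8, 242.6] [ 5.47957824 10.14134643 24.83600182 34.38711492 37.92728367] ((482.4859619140625, 78.34613037109375), (213.2650909423828, 129.14822387695312), 72.79214477539062)
holder 0.41 [263.8, 203.2, 305.8, 235.4] [29.13891775 32.79482701 34.53106505 36.15048352 38.5556951 ] ((484.1787109375, 71.99616241455078), (125.43492889404297, 87.9918212890625), 72.99055480957031)
cover_rib 0.88 [176.3, 208.5, 226.7, 243.8] [12.8320524  16.20481371 18.0241237  20.20455848 48.50690276] ((450.99896240234375, 362.86578369140625), (153.92213439941406, 96.00679016113281), 74.81416320800781)
```

>>> move_arm(moves=[[[0, 0, 0, 0, 0, 1, 1], [0.875, -0.225, 0.5, 0, 0, 0.05, 1], [0.875, -0.225, 0.5, 0, 0, 0, 1], [0.875, -0.225, 0.5, 0, 0, 0, 1], [0.875, -0.225, 0.5, 0, 0, 0, 1], [0, 0, 1, 0, 0, 0, 1], [0, 0, 1, 0, 0, 0, 1], [0, 0, 1, 0, 0, 0, 1], [0, 0, 1, 0, 0, 0, 0.6], [0, 0, 1, 0, 0, 0, 0.2], [0, 0, 1, 0, 0, 0, 0.2], [0, 0, 0, 0, 0, 0, 0.2]]])

```text
time: 3.75
ee_pos: [448.2, -233.5, 56.5]
tcp_rot: [[0.94, 0.34, -0.005], [0.34, -0.94, 0.003], [-0.004, -0.004, -1.0]]
force: [0.0, -0.2, -0.4]
opening: 51.3
grasp_force: 0.0
```

```bash
python3 - <<'E'
from h import *
im,d=r.grab_frame('wrist');cv2.imwrite('pics/w2.png',im)
s=r.read_state();print(s['time'],s['ee_pos'],s['opening'],np.round(s['tcp_rot'],3).tolist())
E
```

```text
3.8 [ 449.35884829 -233.97114532   58.08140467] 51.118309649878285 [[0.94, 0.34, -0.003], [0.34, -0.94, 0.001], [-0.002, -0.002, -1.0]]
```

View pics/w2.png

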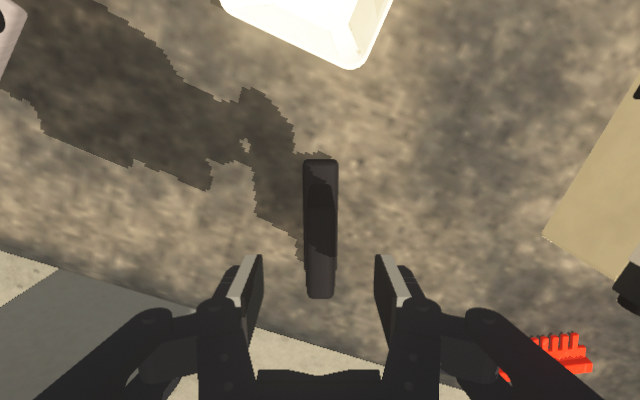

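The applicator at (320,230) lies centred between the pads and square to them. I go down and grip.

>>> move_arm(moves=[[[0.05, 0, 1, 0, 0, 0, 0.2], [0, 0, 0.2, 0, 0, 0, 0], [0, 0, 0, 0, 0, 0, -0.5], [0, 0, 0, 0, 0, 0, -1], [0, 0, 0, 0, 0, 0, -1], [0, 0, 0, 0, 0, 0, -1], [0, 0, 0, 0, 0, 0, -1], [0, 0, 0, 0, 0, 0, -1]]], newtons=60)

```text
time: 4.6
ee_pos: [452.6, -234.0, 36.3]
tcp_rot: [[0.94, 0.342, 0.002], [0.342, -0.94, -0.001], [0.001, 0.002, -1.0]]
force: [-1.3, 0.5, 5.4]
opening: 12.5
grasp_force: 60.1
```

>>> move_arm(moves=[[[0, 0, -0.5, 0, 0, 0, -1], [0, 0, -1, 0, 0, 0, -1], [0, 0, -1, 0, 0, 0, -1], [0, 0, -1, 0, 0, 1, -1], [0, 0, -1, 0, 0, 1, -1], [0, 0, -0.5, 0, 0, 1, -1], [0, 0, 0, 0, 0, 1, -1], [0, 0, 0, 0, 0, 1, -1], [0, 0, 0, 0, 0, 1, -1], [0, 0, 0, 0, 0, 1, -1], [0, 0, 0, 0, 0, 1, -1], [0, -1, 0, 0, 0, 0.1, -1]]])

```text
time: 5.8
ee_pos: [457.2, -215.6, 135.4]
tcp_rot: [[0.954, -0.299, -0.0], [-0.299, -0.954, -0.001], [0.0, 0.001, -1.0]]
force: [0.1, -0.5, -1.4]
opening: 12.3
grasp_force: 59.2
```

>>> move_arm(moves=[[[0, -1, 0, 0, 0, 0, -1], [0, -1, 0, 0, 0, 0, -1], [0, -1, 0, 0, 0, 0, -1], [0, -1, 0, 0, 0, 0, -1], [0, -1, 0, 0, 0, 0, -1], [0, -1, 0, 0, 0, 0, -1], [0, -1, 0, 0, 0, 0, -1], [0, -1, 0, 0, 0, 0, -1], [0, 0, 0, 0, 0, 0, -1], [0, 0, 0, 0, 0, 0, -1], [0, 0, 0, 0, 0, 0, -1]]])

```text
time: 6.9
ee_pos: [490.5, -105.5, 136.4]
tcp_rot: [[0.973, -0.232, 0.008], [-0.232, -0.972, 0.036], [-0.0, -0.037, -0.999]]
force: [0.2, -0.5, -2.6]
opening: 12.2
grasp_force: 59.2
```

```bash
cat >> h.py <<'E'
def hold_fit():
    "holder centre and y-axis yaw from the wrist picture just taken"
E
python3 - <<'E'
from h import *
E=np.array(r.camera_info('wrist')['extrinsics'])
s=r.read_state();print(s['time'],s['ee_pos'],np.round(s['tcp_rot'],3).tolist(),s['opening'],s['force'])
im,d=r.grab_frame('wrist');cv2.imwrite('pics/w3.png',im);np.savez('w3.npz',im=im,d=d,E=E)
for n,z in [('holder',0),('film',35),('ledge',20)]:
    for k in r.spot_point('wrist',n)[:3]: print(n,round(k['p'],2),np.round(k['uv']),np.round(atz('wrist',k['uv'],z),1))
for k in r.silhouettes('wrist','holder')[:2]:
    P=cloud('wrist',d,k['pixels'],E);Q=P[(P[:,2]>31)&(P[:,2]<37)]
    print(k['p'],k['rect'],cv2.minAreaRect(P[:,:2].astype(np.float32)),cv2.minAreaRect(Q[:,:2].astype(np.float32)))
E
```

```text
6.9 [ 490.54705995 -105.53019615  136.42196322] [[0.973, -0.232, 0.008], [-0.232, -0.972, 0.036], [-0.0, -0.037, -0.999]] 12.232639268020526 [ 0.20820781 -0.48507692 -2.60638639]
holder 0.74 [142. 242.] [478.6  76.9   0. ]
film 0.78 [121. 259.] [478.4  76.4  35. ]
ledge 0.93 [ 52. 246.] [499.9 145.2  20. ]
0.82 [8.7, 171.1, 254.3, 316.9] ((473.8831787109375, 68.24223327636719), (281.3766784667969, 141.98077392578125), 76.04393005371094) ((479.353271484375, 73.39261627197266), (200.72337341308594, 113.64767456054688), 73.07769012451172)
```

View pics/w3.png

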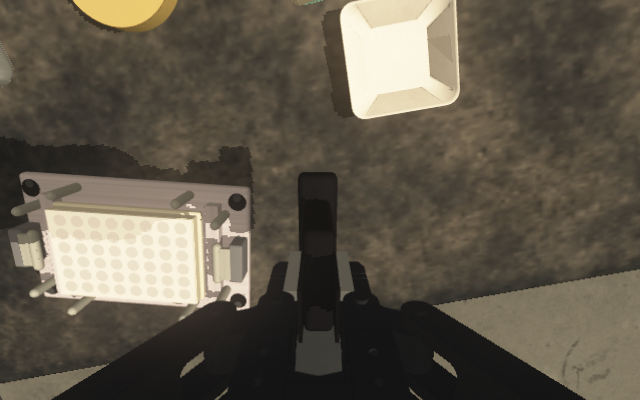

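The wrist view shows the holder at about (140,240) and the applicator upright in the jaws. The arm stopped short and is slightly turned, so I check the joints.

```bash
python3 - <<'E'
from h import *
s=r.read_state();print(np.round(s['joints'],3),np.round(s['qd'],3),s['ee_pos'],np.round(s['joint_torque'],1))
E
```

```text
[-0.235  0.296 -0.143  1.132  0.037  3.141] [ 0.001 -0.    -0.    -0.001 -0.001  0.001] [ 490.5665426  -105.44591177  136.43129853] [  0.  -38.9  24.    0.    0.1  -0. ]
```

>>> move_arm(moves=[[[0, 0, 0, 0, 0, -1, -1], [0, 0, 0, 0, 0, -1, -1], [0, 0, 0, 0, 0, -1, -1], [0, 0, 0, 0, 0, -1, -1], [0, 0, 0, 0, 0, -1, -1], [0, 0, 0, 0, 0, -1, -1], [0, 0, 0, 0, 0, -1, -1], [0, 0, 0, 0, 0, -1, -1], [0, 0, 0, 0, 0, -1, -1], [0, 0, 0, 0, 0, -1, -1], [0, 0, 0, 0, 0, -1, -1], [0, 0, 0, 0, 0, -1, -1]]])

```text
time: 8.35
ee_pos: [490.6, -105.4, 136.5]
tcp_rot: [[0.745, 0.666, 0.008], [0.666, -0.745, 0.036], [0.03, -0.021, -0.999]]
force: [0.2, 0.2, -1.5]
opening: 12.0
grasp_force: 59.2
```

>>> move_arm(moves=[[[0, 0, 0, 0, 0, -1, -1], [0, 0, 0, 0, 0, -1, -1], [0, 0, 0, 0, 0, -1, -1], [0, 0, 0, 0, 0, -1, -1], [0, 0, 0, 0, 0, -1, -1], [0, 0, 0, 0, 0, -1, -1], [0, 0, 0, 0, 0, -1, -1], [0, 0, 0, 0, 0, -1, -1], [0, 0, 0, 0, 0, -1, -1], [0, 0, 0, 0, 0, -1, -1], [0, 0, 0, 0, 0, -1, -1], [0, 0, 0, 0, 0, -1, -1]]])

```text
time: 9.55
ee_pos: [490.6, -105.4, 136.5]
tcp_rot: [[-0.118, 0.993, 0.008], [0.992, 0.118, 0.036], [0.035, 0.013, -0.999]]
force: [-0.6, 0.2, -1.3]
opening: 12.3
grasp_force: 59.2
```

>>> move_arm(moves=[[[0, 0, 0, 0, 0, -1, -1], [0, 0, 0, 0, 0, -1, -1], [0, 0, 0, 0, 0, -1, -1], [0, 0, 0, 0, 0, -1, -1], [0, 0, 0, 0, 0, -1, -1], [0, 0, 0, 0, 0, -1, -1], [0, 0, 0, 0, 0, -1, -1], [0, 0, 0, 0, 0, -1, -1], [0, 0, 0, 0, 0, -1, -1], [0, 0, 0, 0, 0, -1, -1], [0, 0, 0, 0, 0, 0, -1], [0, 0, 0, 0, 0, 0, -1]]])

```text
time: 10.75
ee_pos: [490.6, -105.3, 136.5]
tcp_rot: [[-0.792, 0.611, 0.008], [0.611, 0.791, 0.036], [0.016, 0.034, -0.999]]
force: [-0.2, -0.5, -1.0]
opening: 12.3
grasp_force: 59.2
```

```bash
cat >> h.py <<'E'
def where(psi,target,z=None):
    "units for a move: turn to yaw psi tool-down, then shifts (mm) in that frame"
    from scipy.spatial.transform import Rotation as Ro
    s=r.read_state();R=np.array(s['tcp_rot']);c,sn=np.cos(psi),np.sin(psi)
    T=np.array([[c,sn,0],[sn,-c,0],[0,0,-1.]])
    print('t',s['time'],'pos',np.round(s['ee_pos'],1),'yaw',np.arctan2(R[1,0],R[0,0]),'rotvec rows',np.round(Ro.from_matrix(R.T@T).as_rotvec()/.08,2),'shift rows',np.round(T.T@(np.array(target)-s['ee_pos'])/20,2),'F',np.round(s['force'],1),'open',round(s['opening'],1))
E
python3 - <<'E'
from h import *
where(np.pi-.298,(468,28,120))
z=np.load('w3.npz')
r.grab_frame('wrist')
E
```

```text
t 10.75 pos [ 490.6 -105.3  136.5] yaw 2.4847704062733076 rotvec rows [ 0.45 -0.12 -4.49] shift rows [3.04 6.04 0.82] F [-0.2 -0.5 -1. ] open 12.3
```

>>> move_arm(moves=[[[0, 0, 0, 0.09, -0.02, -0.9, -1], [0, 0, 0, 0.09, -0.02, -0.9, -1], [0, 0, 0, 0.09, -0.02, -0.9, -1], [0, 0, 0, 0.09, -0.03, -0.9, -1], [0, 0, 0, 0.09, -0.03, -0.9, -1], [0.45, 0.87, 0.26, 0, 0, 0, -1], [0.45, 0.87, 0.26, 0, 0, 0, -1], [0.45, 0.87, 0.26, 0, 0, 0, -1], [0.45, 0.87, 0.26, 0, 0, 0, -1], [0.45, 0.87, 0.26, 0, 0, 0, -1], [0.45, 0.87, 0.26, 0, 0, 0, -1], [0.45, 0.87, 0.26, 0, 0, 0, -1]]])

```text
time: 12.0
ee_pos: [465.7, 30.4, 100.0]
tcp_rot: [[-0.956, 0.292, 0.001], [0.292, 0.956, 0.0], [-0.001, 0.001, -1.0]]
force: [-0.2, 0.2, -0.7]
opening: 12.6
grasp_force: 59.2
```

>>> move_arm(moves=[[[0, 0, 0, 0, 0, 0, -1], [0, 0, 0, 0, 0, 0, -1], [0, 0, 0, 0, 0, 0, -1]]])

```text
time: 12.3
ee_pos: [466.3, 29.1, 100.4]
tcp_rot: [[-0.956, 0.292, 0.001], [0.292, 0.956, -0.0], [-0.001, 0.0, -1.0]]
force: [-0.8, 0.2, -1.0]
opening: 12.2
grasp_force: 59.2
```

```bash
python3 - <<'E'
from h import *
E=np.array(r.camera_info('wrist')['extrinsics'])
im,d=r.grab_frame('wrist');cv2.imwrite('pics/w4.png',im);np.savez('w4.npz',im=im,d=d,E=E)
for n,z in [('holder',0),('film',35),('ledge',20)]:
    for k in r.spot_point('wrist',n)[:3]: print(n,round(k['p'],2),np.round(k['uv']),np.round(atz('wrist',k['uv'],z),1))
where(np.pi-.298,(466.3,29.2,75))
E
```

```text
holder 0.64 [375. 197.] [477.8  73.7   0. ]
film 0.61 [385. 211.] [477.4  74.7  35. ]
ledge 0.69 [479. 206.] [499.6 143.1  20. ]
t 12.5 pos [466.1  29.  100.3] yaw 2.845095656006569 rotvec rows [0.01 0.01 0.02] shift rows [-0.01  0.01  1.26] F [-0.2 -0.7 -1.3] open 12.2
```

View pics/w4.png

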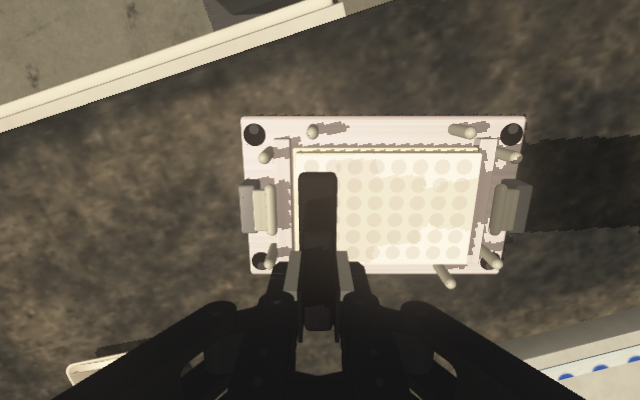

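The wrist view shows the applicator at (318,250) over the right-hand end of the plate, lying across it and clear of the posts. I lower it.

>>> move_arm(moves=[[[0.1, -0.15, 0.6, 0, 0, 0, -1], [0, 0, 0.6, 0, 0, 0, -1], [0, 0, 0.1, 0, 0, 0, -1], [0, 0, 0, 0, 0, 0, -1], [0, 0, 0, 0, 0, 0, -1]]])

```text
time: 13.0
ee_pos: [463.6, 27.2, 74.6]
tcp_rot: [[-0.957, 0.291, 0.002], [0.291, 0.957, 0.0], [-0.001, 0.001, -1.0]]
force: [-0.3, 0.3, -0.2]
opening: 12.5
grasp_force: 59.2
```

>>> move_arm(moves=[[[0, 0, 0.1, 0, 0, 0, -1], [0, 0, 0.1, 0, 0, 0, -1], [0, 0, 0, 0, 0, 0, -1], [0, 0, 0, 0, 0, 0, -1]]])

```text
time: 13.4
ee_pos: [463.8, 27.4, 70.6]
tcp_rot: [[-0.957, 0.291, 0.002], [0.291, 0.957, 0.0], [-0.002, 0.001, -1.0]]
force: [0.7, -1.2, 2.3]
opening: 11.9
grasp_force: 59.6
```

>>> move_arm(moves=[[[0, 0, 0.1, 0, 0, 0, -1], [0, 0, 0, 0, 0, 0, -1], [0, 0, 0, 0, 0, 0, -1]]])

```text
time: 13.7
ee_pos: [463.8, 27.4, 68.5]
tcp_rot: [[-0.957, 0.291, 0.002], [0.291, 0.957, 0.0], [-0.002, 0.001, -1.0]]
force: [0.9, -1.3, 4.8]
opening: 11.9
grasp_force: 59.9
```

>>> move_arm(moves=[[[0, 0.3, 0, 0, 0, 0, -1], [0, 0.4, 0, 0, 0, 0, -1], [0, 0.4, 0, 0, 0, 0, -1], [0, 0.4, 0, 0, 0, 0, -1], [0, 0.4, 0, 0, 0, 0, -1], [0, 0.4, 0, 0, 0, 0, -1]]])

```text
time: 14.3
ee_pos: [475.9, 71.6, 67.9]
tcp_rot: [[-0.957, 0.291, -0.001], [0.291, 0.957, -0.001], [0.0, -0.001, -1.0]]
force: [-1.9, -3.6, 5.3]
opening: 12.4
grasp_force: 60.0
```

>>> move_arm(moves=[[[0, 0.4, 0, 0, 0, 0, -1], [0, 0.4, 0, 0, 0, 0, -1], [0, 0.4, 0, 0, 0, 0, -1], [0, 0.4, 0, 0, 0, 0, -1], [0, 0.4, 0, 0, 0, 0, -1], [0, 0.4, 0, 0, 0, 0, -1], [0, 0.2, 0, 0, 0, 0, -1], [0, 0, 0, 0, 0, 0, -1], [0, 0, 0, 0, 0, 0, -1], [0, 0, 0, 0, 0, 0, -1]]])

```text
time: 15.3
ee_pos: [491.2, 121.8, 68.0]
tcp_rot: [[-0.957, 0.29, -0.0], [0.29, 0.957, 0.001], [0.001, 0.001, -1.0]]
force: [-1.6, -1.0, 5.2]
opening: 12.1
grasp_force: 60.0
```

```bash
python3 - <<'E'
from h import *
from scipy.optimize import least_squares
z=np.load('w4.npz');r.grab_frame('wrist')
C0=np.array([478,74.5]);a=-.298
# base-plate points z 7..13 : edge-fit by minAreaRect ; catches by side
m=np.zeros((400,640),bool);m[105:285,225:545]=1
P=cloud('wrist',z['d'],m,z['E']);Q=P[(P[:,2]>7)&(P[:,2]<13)]
ex=np.array([np.cos(a),np.sin(a)]);ey=np.array([-np.sin(a),np.cos(a)])
q=np.c_[(Q[:,:2]-C0)@ex,(Q[:,:2]-C0)@ey];print('base pct x',np.percentile(q[:,0],[0.3,1,99,99.7]),'y',np.percentile(q[:,1],[.3,1,99,99.7]),np.median(Q[:,2]))
print(cv2.minAreaRect(Q[:,:2].astype(np.float32)))
E
python3 -c "
from h import *
where(np.pi-.298,(478+.293*48,74.5+.956*48,68.5))"
```

```text
base pct x [-62.36040406 -62.32675675  61.47094036  62.05112117] y [-100.65926426  -99.95187562   99.6441744   100.77847   ] 9.455329000820452
((478.23248291015625, 74.67145538330078), (203.18084716796875, 125.16756439208984), 72.98735809326172)
t 15.35 pos [491.2 121.8  68. ] yaw 2.8470458353242845 rotvec rows [ 0.01 -0.01  0.04] shift rows [-0.06 -0.06 -0.02] F [-1.4 -0.3  4.1] open 12.3
```

>>> move_arm(moves=[[[0, 0, -0.5, 0, 0, 0, -1], [0, 0, -1, 0, 0, 0, -1], [0, 0, -0.7, 0, 0, 0, -1], [-0.13, -0.97, 0, 0, 0, 0, -1], [-0.13, -0.97, 0, 0, 0, 0, -1], [-0.13, -0.97, 0, 0, 0, 0, -1], [-0.13, -0.97, 0, 0, 0, 0, -1], [-0.13, -0.97, 0, 0, 0, 0, -1], [-0.13, -0.97, 0, 0, 0, 0, -1], [-0.13, -0.97, 0, 0, 0, 0, -1], [-0.13, -0.97, 0, 0, 0, 0, -1], [-0.13, -0.97, 0, 0, 0, 0, -1]]])

```text
time: 16.55
ee_pos: [462.4, -53.1, 111.8]
tcp_rot: [[-0.957, 0.291, -0.001], [0.291, 0.957, 0.001], [0.001, 0.001, -1.0]]
force: [0.6, 0.3, -0.6]
opening: 12.3
grasp_force: 59.2
```

>>> move_arm(moves=[[[-0.13, -0.97, 0, 0, 0, 0, -1], [-0.13, -0.97, 0, 0, 0, 0, -1], [-0.13, -0.97, 0, 0, 0, 0, -1], [-0.13, -0.97, 0.5, 0, 0, 0, -1], [0, 0, 1, 0, 0, 0, -1], [0, 0, 1, 0, 0, 0, -1], [0, 0, 0.6, 0, 0, 0, -1], [0, 0, 0, 0, 0, 0, -1], [0, 0, 0, 0, 0, 0, -1], [0, 0, 0, 0, 0, 0, -1]]])

```text
time: 17.55
ee_pos: [451.3, -130.0, 50.8]
tcp_rot: [[-0.957, 0.291, 0.002], [0.291, 0.957, 0.0], [-0.002, 0.001, -1.0]]
force: [-0.7, 0.0, -1.8]
opening: 12.1
grasp_force: 59.2
```

>>> move_arm(moves=[[[0, 0, 0.5, 0, 0, 0, -1], [0, 0, 0.15, 0, 0, 0, -1], [0, 0, 0, 0, 0, 0, -1], [0, 0, 0, 0, 0, 0, -1]]])

```text
time: 17.95
ee_pos: [450.4, -129.9, 36.9]
tcp_rot: [[-0.957, 0.291, 0.0], [0.291, 0.957, 0.0], [-0.0, 0.0, -1.0]]
force: [0.5, -0.3, -0.5]
opening: 12.4
grasp_force: 59.2
```

>>> move_arm(moves=[[[0, 0, 0.04, 0, 0, 0, -1], [0, 0, 0, 0, 0, 0, -1], [0, 0, 0, 0, 0, 0, 0], [0, 0, 0, 0, 0, 0, 0.3], [0, 0, 0, 0, 0, 0, 0.3], [0, 0, -0.3, 0, 0, 0, 0.3], [0, 0, -1, 0, 0, 0, 0.3], [0, 0, -1, 0, 0, 0, 0.3], [0, 0, -1, 0, 0, 0, 0.3], [0, 0, -1, 0, 0, 0, 0.3], [0, 0, -1, 0, 0, 0, 0.3], [0, 0, 0, 0, 0, 0, 0.3]]])

```text
time: 19.15
ee_pos: [452.7, -130.7, 145.4]
tcp_rot: [[-0.957, 0.291, 0.007], [0.291, 0.957, -0.002], [-0.007, 0.0, -1.0]]
force: [1.3, -0.6, -0.2]
opening: 55.4
grasp_force: 0.0
```

```bash
python3 - <<'E'
from h import *
E=np.array(r.camera_info('wrist')['extrinsics'])
im,d=r.grab_frame('wrist');cv2.imwrite('pics/w5.png',im)
k=r.silhouettes('wrist','applicator_mid')
for a in k[:2]:
    P=cloud('wrist',d,a['pixels'],E);Q=P[(P[:,2]>54)];print(a['p'],a['rect'],np.percentile(P[:,2],[5,50,95]),cv2.minAreaRect(Q[:,:2].astype(np.float32)) if len(Q) else 0)
where(np.pi-.265,(430,340,220))
E
```

```text
0.9 [303.6, 143.3, 331.7, 231.5] [ 9.3306175  59.41937447 62.13418898] ((451.1573791503906, -129.55747985839844), (14.783145904541016, 48.56816101074219), 72.82074737548828)
t 19.25 pos [ 450.8 -130.1  142.6] yaw 2.846310119052785 rotvec rows [ 0.    0.02 -0.38] shift rows [ 7.16 22.41 -3.87] F [ 0.   0.1 -0.8] open 55.7
```

View pics/w5.png

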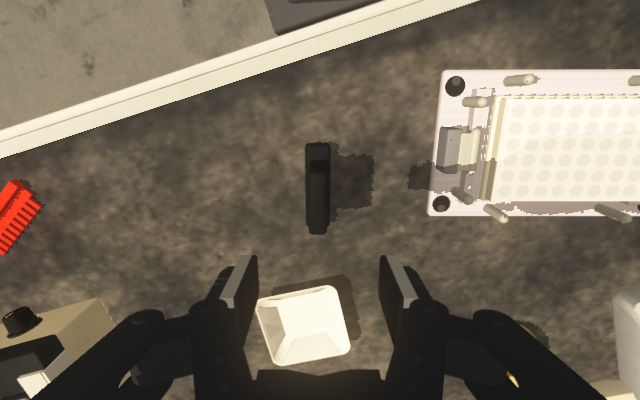

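The wrist view shows the applicator standing upright at (317,188), well clear of the holder. I go to the cover.

>>> move_arm(moves=[[[0, 0, -1, 0, 0, -0.38, 0.3], [0.27, 0.98, -0.3, 0, 0, 0, 0.3], [0.27, 0.98, -0.3, 0, 0, 0, 0.3], [0.27, 0.98, -0.3, 0, 0, 0, 0.3], [0.27, 0.98, 0, 0, 0, 0, 0.3], [0.27, 0.98, 0, 0, 0, 0, 0.3], [0.27, 0.98, 0, 0, 0, 0, 0.3], [0.27, 0.98, 0, 0, 0, 0, 0.3], [0.27, 0.98, 0, 0, 0, 0, 0.3], [0.27, 0.98, 0, 0, 0, 0, 0.3], [0.27, 0.98, 0, 0, 0, 0, 0.3], [0.27, 0.98, 0, 0, 0, 0, 0.3]]])

```text
time: 20.45
ee_pos: [448.6, 94.2, 178.9]
tcp_rot: [[-0.965, 0.262, -0.002], [0.262, 0.965, -0.0], [0.002, -0.001, -1.0]]
force: [0.3, 0.2, -0.4]
opening: 55.2
grasp_force: 0.0
```

>>> move_arm(moves=[[[0.27, 0.98, 0, 0, 0, 0, 0.3], [0.27, 0.98, 0, 0, 0, 0, 0.3], [0.27, 0.98, 0, 0, 0, 0, 0.3], [0.27, 0.98, 0, 0, 0, 0, 0.3], [0.27, 0.98, 0, 0, 0, 0, 0.3], [0.27, 0.98, 0, 0, 0, 0, 0.3], [0.27, 0.98, 0, 0, 0, 0, 0.3], [0.27, 0.98, 0, 0, 0, 0, 0.3], [0.27, 0.98, 0, 0, 0, 0, 0.3], [0.27, 0.98, 0, 0, 0, 0, 0.3], [0.27, 0.98, 0, 0, 0, 0, 0.3], [0.27, 0.98, 0, 0, 0, 0, 0.3]]])

```text
time: 21.65
ee_pos: [447.8, 337.8, 178.6]
tcp_rot: [[-0.965, 0.262, -0.002], [0.262, 0.965, -0.002], [0.001, -0.002, -1.0]]
force: [-0.5, -0.1, -0.3]
opening: 55.5
grasp_force: 0.0
```

>>> move_arm(moves=[[[0.27, 0.98, 0, 0, 0, 0, 0.3], [0, 0, 0, 0, 0, 0, 0.3], [0, 0, 0, 0, 0, 0, 0.3], [0, 0, 0, 0, 0, 0, 0.3]]])

```text
time: 22.05
ee_pos: [448.1, 356.9, 179.5]
tcp_rot: [[-0.965, 0.262, -0.001], [0.262, 0.965, -0.001], [0.0, -0.001, -1.0]]
force: [0.4, -0.1, 0.3]
opening: 55.5
grasp_force: 0.0
```

```bash
python3 - <<'E'
from h import *
E=np.array(r.camera_info('wrist')['extrinsics'])
s=r.read_state()
im,d=r.grab_frame('wrist');cv2.imwrite('pics/w6.png',im);np.savez('w6.npz',im=im,d=d,E=E)
for k in r.spot_point('wrist','cover_rib')[:2]: print('rib',round(k['p'],2),np.round(k['uv']),np.round(atz('wrist',k['uv'],36),1))
for a in r.silhouettes('wrist','cover_rib')[:2]:
    P=cloud('wrist',d,a['pixels'],E)
    for lo,hi in [(50,60),(14,22)]:
        Q=P[(P[:,2]>lo)&(P[:,2]<hi)];print(a['p'],a['rect'],len(Q),np.median(Q[:,2]) if len(Q) else 0,cv2.minAreaRect(Q[:,:2].astype(np.float32)) if len(Q) else 0)
where(np.pi-.265,(451,363,40));print(np.round(s['joints'],2))
E
```

```text
rib 0.64 [326. 187.] [450.8 364.3  36. ]
rib 0.55 [404. 182.] [465.7 434.6  36. ]
0.83 [246.2, 128.8, 404.6, 229.5] 982 53.1680383408442 ((449.07061767578125, 364.1932678222656), (13.368213653564453, 55.468666076660156), 74.74827575683594)
0.83 [246.2, 128.8, 404.6, 229.5] 13944 17.52651902869671 ((449.3953552246094, 364.04437255859375), (150.063232421875, 96.03013610839844), 75.12646484375)
0.2 [128.9, 266.3, 150.4, 303.2] 0 0 0
0.2 [128.9, 266.3, 150.4, 303.2] 5 19.737279970648046 ((510.1380310058594, 135.6286163330078), (0.43664005398750305, 15.186009407043457), 75.45357513427734)
t 22.2 pos [448.6 357.  180.3] yaw 2.875692648804314 rotvec rows [-0.    0.   -0.01] shift rows [-0.04  0.32  7.01] F [ 0.4 -0.7  0.1] open 55.5
[ 0.67  0.4   0.13  1.3  -0.    0.94]
```

View pics/w6.png

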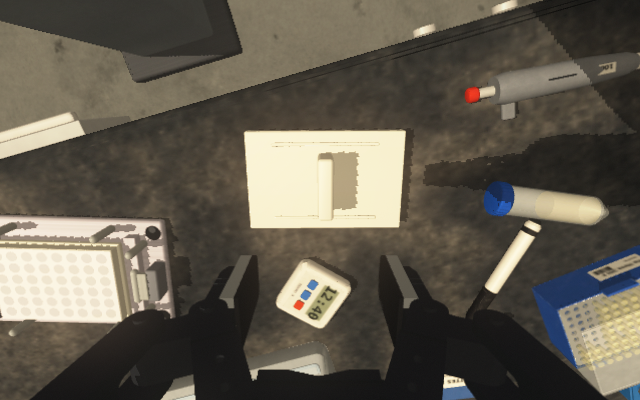

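The wrist view shows the cover at (325,180) with its rib at (325,187), and the timer behind it at (315,293) clear of the fingers. I descend onto the rib.

>>> move_arm(moves=[[[0.06, 0.35, 1, 0, 0, -0.04, 0.3], [0, 0, 1, 0, 0, 0, 0.3], [0, 0, 1, 0, 0, 0, 0.3], [0, 0, 1, 0, 0, 0, 0.2], [0, 0, 1, 0, 0, 0, 0], [0, 0, 1, 0, 0, 0, 0], [0, 0, 1, 0, 0, 0, -0.2], [0, 0, 0.2, 0, 0, 0, -0.3], [0, 0, 0, 0, 0, 0, -0.3], [0, 0, 0, 0, 0, 0, -0.4]]], newtons=90)

```text
time: 23.2
ee_pos: [450.0, 365.3, 37.5]
tcp_rot: [[-0.966, 0.259, 0.002], [0.259, 0.966, 0.001], [-0.002, 0.002, -1.0]]
force: [0.3, -0.0, 1.0]
opening: 25.6
grasp_force: 0.0
```

>>> move_arm(moves=[[[0, 0, 0, 0, 0, 0, -1], [0, 0, 0, 0, 0, 0, -1], [0, 0, 0, 0, 0, 0, -1], [0, 0, 0, 0, 0, 0, -1], [0, 0, 0, 0, 0, 0, -1]]], newtons=90)

```text
time: 23.7
ee_pos: [450.3, 365.6, 38.1]
tcp_rot: [[-0.966, 0.259, 0.003], [0.259, 0.966, 0.002], [-0.003, 0.003, -1.0]]
force: [-0.9, -1.7, 6.3]
opening: 9.6
grasp_force: 88.4
```

>>> move_arm(moves=[[[0, 0, -0.4, 0, 0, 0, -1], [0, 0, -0.8, 0, 0, 0, -1], [0, 0, -1, 0, 0, 0, -1], [0, 0, -1, 0, 0, 0.43, -1], [-0.4, -0.96, -0.3, 0, 0, 0, -1], [-0.4, -0.96, 0, 0, 0, 0, -1], [-0.4, -0.96, 0, 0, 0, 0, -1], [-0.4, -0.96, 0, 0, 0, 0, -1], [-0.4, -0.96, 0, 0, 0, 0, -1], [-0.4, -0.96, 0, 0, 0, 0, -1], [-0.4, -0.96, 0, 0, 0, 0, -1], [-0.4, -0.96, 0, 0, 0, 0, -1]]])

```text
time: 24.9
ee_pos: [465.6, 198.7, 106.6]
tcp_rot: [[-0.957, 0.292, 0.001], [0.292, 0.957, 0.0], [-0.0, 0.001, -1.0]]
force: [0.3, -0.2, -0.7]
opening: 9.9
grasp_force: 88.3
```

>>> move_arm(moves=[[[-0.4, -0.96, 0, 0, 0, 0, -1], [-0.4, -0.96, 0, 0, 0, 0, -1], [-0.4, -0.96, 0, 0, 0, 0, -1], [-0.4, -0.96, 0, 0, 0, 0, -1], [-0.4, -0.96, 0, 0, 0, 0, -1], [-0.4, -0.96, 0, 0, 0, 0, -1], [0, 0, 0, 0, 0, 0, -1], [0, 0, 0, 0, 0, 0, -1], [0, 0, 0, 0, 0, 0, -1], [0, 0, 0, 0, 0, 0, -1]]])

```text
time: 25.9
ee_pos: [477.9, 76.0, 106.4]
tcp_rot: [[-0.957, 0.291, 0.001], [0.291, 0.957, 0.0], [-0.0, 0.001, -1.0]]
force: [-0.2, -0.2, -1.7]
opening: 9.9
grasp_force: 88.3
```

```bash
cat > m.py <<'E'
from h import *
def measure(name):
    E=np.array(r.camera_info('wrist')['extrinsics']);s=r.read_state()
    im,d=r.grab_frame('wrist');cv2.imwrite(f'pics/{name}.png',im);np.savez(name+'.npz',im=im,d=d,E=E)
    P=cloud('wrist',d,np.ones(d.shape,bool),E);t=np.array(s['ee_pos']);near=np.hypot(*(P[:,:2]-t[:2]).T)<180
    P=P[near];zt=t[2]-38.1
    for lab,lo,hi in [('cover top',zt+12,zt+23),('base',6.5,13)]:
        Q=P[(P[:,2]>lo)&(P[:,2]<hi)];print(lab,len(Q),np.median(Q[:,2]),cv2.minAreaRect(Q[:,:2].astype(np.float32)))
    where(np.pi-.2969,(478.2,74.7,80))
E
python3 -c "
from m import *
measure('w7')"
```

```text
cover top 33978 85.74275791558684 ((477.10723876953125, 77.20111083984375), (150.21282958984375, 95.03561401367188), 72.98495483398438)
base 7534 9.45331897474787 ((429.2297668457031, 89.58285522460938), (204.0406494140625, 23.999954223632812), 73.33723449707031)
t 25.95 pos [477.9  76.  106.3] yaw 2.8468596243950453 rotvec rows [0.01 0.01 0.03] shift rows [-0.03 -0.06  1.32] F [ 0.1 -0.3 -1.2] open 9.8
```

View pics/w7.png

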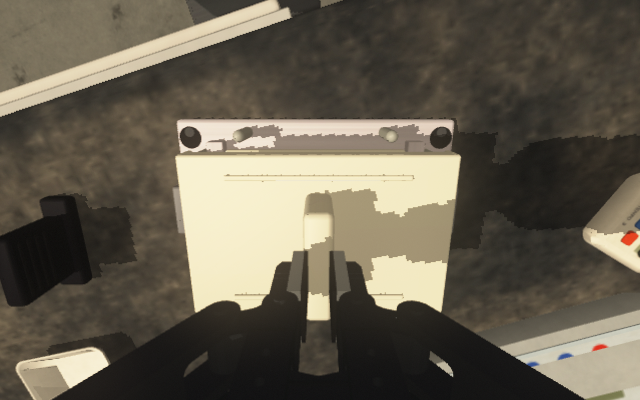

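The wrist view shows the cover over the holder at (318,235), with the holder's front edge and both front posts visible in parallel at row 135. The cover is square to the holder and about 2 mm off centre, so I correct that and lower it.

>>> move_arm(moves=[[[-0.07, -0.1, 0.5, 0, 0, 0, -1], [0, 0, 0.5, 0, 0, 0, -1], [0, 0, 0.25, 0, 0, 0, -1], [0, 0, 0, 0, 0, 0, -1], [0, 0, 0, 0, 0, 0, -1]]])

```text
time: 26.45
ee_pos: [478.5, 72.9, 80.9]
tcp_rot: [[-0.957, 0.292, -0.0], [0.292, 0.957, 0.0], [0.0, -0.0, -1.0]]
force: [-0.2, 0.4, -1.4]
opening: 10.0
grasp_force: 88.3
```

```bash
python3 -c "
from m import *
measure('w8')"
```

```text
cover top 33958 60.324927140789896 ((477.9759521484375, 74.20280456542969), (149.8492431640625, 95.43560028076172), 73.05806732177734)
base 10068 9.438444500280818 ((514.2685546875, 66.13645935058594), (208.05088806152344, 200.0656280517578), 73.20266723632812)
t 26.5 pos [478.8  72.9  81.3] yaw 2.845542325061491 rotvec rows [0.   0.01 0.01] shift rows [0.06 0.08 0.06] F [ 0.1  0.1 -1.1] open 9.7
```

>>> move_arm(moves=[[[0, 0.02, 0.1, 0, 0, 0, -1], [0, 0, 0.1, 0, 0, 0, -1], [0, 0, 0.1, 0, 0, 0, -1], [0, 0, 0.1, 0, 0, 0, -1], [0, 0, 0, 0, 0, 0, -1], [0, 0, 0, 0, 0, 0, -1]]])

```text
time: 27.1
ee_pos: [478.8, 73.3, 73.2]
tcp_rot: [[-0.956, 0.292, 0.0], [0.292, 0.956, 0.0], [-0.0, 0.0, -1.0]]
force: [-0.4, 0.8, -0.8]
opening: 9.4
grasp_force: 88.3
```

>>> move_arm(moves=[[[0, 0, 0.1, 0, 0, 0, -1], [0, 0, 0.1, 0, 0, 0, -1], [0, 0, 0.1, 0, 0, 0, -1], [0, 0, 0, 0, 0, 0, -1], [0, 0, 0, 0, 0, 0, -1]]])

```text
time: 27.6
ee_pos: [479.8, 73.0, 68.4]
tcp_rot: [[-0.956, 0.292, 0.003], [0.292, 0.956, -0.0], [-0.003, 0.001, -1.0]]
force: [-0.3, -1.7, 4.2]
opening: 9.7
grasp_force: 89.3
```

>>> move_arm(moves=[[[0, 0, 0.1, 0, 0, 0, -1], [0, 0, 0.1, 0, 0, 0, -1], [0, 0, 0, 0, 0, 0, -1], [0, 0, 0, 0, 0, 0, -1]]])

```text
time: 28.0
ee_pos: [479.7, 71.8, 65.7]
tcp_rot: [[-0.956, 0.293, 0.003], [0.293, 0.956, -0.002], [-0.004, -0.001, -1.0]]
force: [-4.1, -6.2, 17.7]
opening: 9.9
grasp_force: 91.4
```

>>> move_arm(moves=[[[-0.02, -0.05, 0, 0, 0, 0, -1], [0, 0, 0, 0, 0, 0, -1], [0, 0, 0, 0, 0, 0, -1]]])

```text
time: 28.3
ee_pos: [479.7, 71.7, 65.6]
tcp_rot: [[-0.956, 0.292, 0.003], [0.292, 0.956, -0.0], [-0.003, 0.001, -1.0]]
force: [-4.9, -3.8, 15.7]
opening: 9.7
grasp_force: 91.3
```

```bash
python3 -c "
from m import *
measure('w9');print(r.read_state()['moment'])"
```

```text
cover top 28682 45.4447447646058 ((475.2926025390625, 75.70964050292969), (168.80288696289062, 108.56101989746094), 72.81243133544922)
base 12117 9.450224014572699 ((478.01068115234375, 74.79669189453125), (203.61541748046875, 125.63739013671875), 73.06160736083984)
t 28.35 pos [479.7  71.7  65.6] yaw 2.8449222859406778 rotvec rows [0.01 0.04 0.  ] shift rows [ 0.12  0.12 -0.72] F [-4.7 -2.9 16. ] open 9.8
[-0.25618686  0.95942124  0.01454921]
```

```bash
cat > pl.py <<'E'
from m import *
def plane(name):
    z=np.load(name+'.npz');P=cloud('wrist',z['d'],np.ones((400,640),bool),z['E'])
    a=-.2962;ex=np.array([np.cos(a),np.sin(a)]);ey=np.array([-np.sin(a),np.cos(a)]);C=np.array([478.1,74.75])
    x=(P[:,:2]-C)@ex;y=(P[:,:2]-C)@ey
    zz=P[:,2];zm=np.median(zz[(abs(x)<45)&(abs(y)<70)&(zz<90)&(zz>30)])
    m=(abs(x)<44)&(abs(y)<70)&(abs(zz-zm)<2.5)
    A=np.c_[x[m],y[m],np.ones(m.sum())];c=np.linalg.lstsq(A,zz[m],rcond=None)[0];print(name,'tilt x,y',c[:2],'z',c[2])
    m=(abs(x)<60)&(abs(y)<90)&(abs(zz-zm-c[0]*x-c[1]*y)<2.5)&(abs(zz-zm)<4)
    for lab,u,v,w in [('x',x,y,60),('y',y,x,35)]:
        q=u[m&(abs(v)<w)];print(lab,np.percentile(q,[.05,.3,99.7,99.95]))
E
python3 -c "
from pl import *
plane('w7');plane('w8');plane('w9')"
```

```text
w7 tilt x,y [-0.00337467 -0.00230895] z 85.77261999968671
x [-49.02242195 -48.88673236  42.14561229  43.91717671]
y [-72.32041635 -71.79218329  76.30796155  76.77889328]
w8 tilt x,y [-0.00388385 -0.00242524] z 60.34599392713769
x [-47.51782398 -47.40438773  43.73318219  45.34817516]
y [-75.14315892 -74.66399662  73.53650425  74.06520272]
w9 tilt x,y [-0.00350061  0.06422071] z 45.724405388302316
x [-46.18217653 -45.94227402  42.93254513  44.74807104]
y [-46.62941907 -41.47152336  75.25276943  75.77362706]
```

The plane fit shows the cover's left end still about 8 mm high, a tilt of 0.064 rad. The right catch has snapped past and the left one has not. I turn the tool to bring the left end down.

>>> move_arm(moves=[[[0, 0, 0, 0.4, 0, 0, -1], [0, 0, 0, 0.4, 0, 0, -1], [0, 0, 0, 0, 0, 0, -1], [0, 0, 0, 0, 0, 0, -1]]])

```text
time: 28.75
ee_pos: [480.2, 71.5, 66.1]
tcp_rot: [[-0.956, 0.292, -0.014], [0.292, 0.954, -0.062], [-0.004, -0.064, -0.998]]
force: [-4.8, -4.9, 18.4]
opening: 9.7
grasp_force: 92.3
```

```bash
python3 -c "
from pl import *
measure('w10');plane('w10');print(r.read_state()['moment'])"
```

```text
cover top 32999 46.47788507273207 ((476.4142761230469, 75.5045166015625), (168.04212951660156, 110.8524169921875), 73.12327575683594)
base 12274 9.437225308394869 ((477.77069091796875, 74.59068298339844), (203.69210815429688, 125.17109680175781), 72.9380874633789)
t 28.8 pos [480.2  71.5  66.2] yaw 2.8449975353325083 rotvec rows [-0.8   0.06  0.  ] shift rows [ 0.14  0.12 -0.69] F [-4.6 -4.7 18.9] open 9.6
w10 tilt x,y [-0.00592508  0.05524107] z 46.06147395294176
x [-45.70331911 -45.47568885  42.13350418  43.87218725]
y [-50.6077833  -46.01625566  75.69596371  76.06385035]
[-0.37123157  0.89699387  0.01170088]
```

>>> move_arm(moves=[[[0.05, -0.06, 0, 0.4, 0, 0, -1], [0, 0, 0.05, 0.4, 0, 0, -1], [0, 0, 0.05, 0, 0, 0, -1], [0, 0, 0, 0, 0, 0, -1], [0, 0, 0, 0, 0, 0, -1]]], newtons=120)

```text
time: 29.3
ee_pos: [479.3, 73.0, 61.7]
tcp_rot: [[-0.957, 0.289, -0.033], [0.291, 0.949, -0.119], [-0.003, -0.123, -0.992]]
force: [3.0, 4.1, 1.2]
opening: 8.1
grasp_force: 120.9
```

```bash
python3 -c "
from pl import *
measure('w11');plane('w11');print(r.read_state()['moment'])"
```

```text
cover top 35191 40.70862847878364 ((476.08026123046875, 75.62272644042969), (169.16717529296875, 110.8130874633789), 72.9566650390625)
base 12456 9.445234084646028 ((477.869873046875, 74.74862670898438), (203.91331481933594, 125.29466247558594), 72.9798812866211)
t 29.35 pos [479.4  72.9  61.7] yaw 2.8463656994132758 rotvec rows [-1.55  0.03  0.02] shift rows [ 0.08  0.07 -0.92] F [3.5 4.6 1.5] open 8.5
w11 tilt x,y [-0.00115364 -0.01363485] z 40.81882859560741
x [-56.88173952 -55.34458924  46.19544496  50.32385669]
y [-74.03762527 -73.24365573  75.18004868  81.68150937]
[ 1.77509758 -0.9056074   0.00945444]
```

View pics/w11.png

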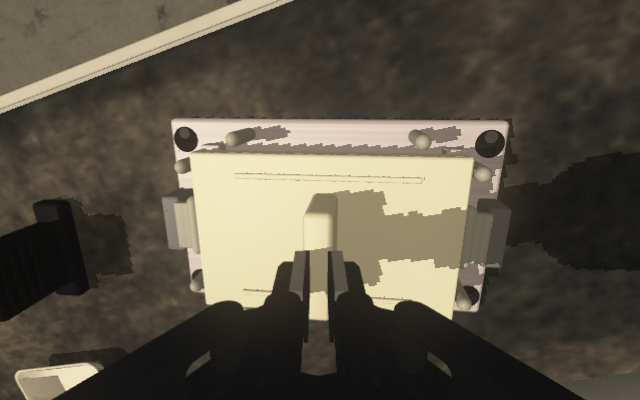

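The wrist view shows the cover at (330,235) down between the posts with both ends under the catches at (180,220) and (488,235). The force has dropped. I level the tool and press to the ledges.

>>> move_arm(moves=[[[0, 0, 0, -0.5, 0, 0, -1], [0, 0, 0.05, -0.5, 0, 0, -1], [0, 0, 0.05, -0.5, 0, 0, -1], [0, 0, 0.05, 0, 0, 0, -1], [0, 0, 0, 0, 0, 0, -1], [0, 0, 0, 0, 0, 0, -1]]])

```text
time: 29.95
ee_pos: [478.6, 72.2, 59.1]
tcp_rot: [[-0.957, 0.291, 0.0], [0.291, 0.957, -0.005], [-0.002, -0.005, -1.0]]
force: [1.0, 5.3, 6.0]
opening: 8.2
grasp_force: 121.2
```

```bash
python3 -c "
from pl import *
measure('w12');plane('w12');print(r.read_state()['moment'])"
```

```text
cover top 37154 38.42561474544385 ((473.4919738769531, 75.77625274658203), (182.48117065429688, 106.0188217163086), 73.11721801757812)
base 12405 9.441256819916074 ((477.932861328125, 74.67835235595703), (203.8612823486328, 125.40642547607422), 73.06044006347656)
t 30.0 pos [478.6  72.2  59.1] yaw 2.8463185362000765 rotvec rows [-0.06  0.02  0.02] shift rows [ 0.05  0.11 -1.04] F [1.4 5.2 6.1] open 7.8
w12 tilt x,y [-1.69758596e-03  1.72154138e-05] z 38.499423061281966
x [-57.1840865  -55.857747    43.91909291  45.61926345]
y [-81.65024118 -75.32190092  73.46729303  81.84670932]
[ 1.16288197 -0.23166711 -0.0171678 ]
```

>>> move_arm(moves=[[[0, 0.05, 0.05, 0, 0, 0, -1], [0, 0, 0.05, 0, 0, 0, -1], [0, 0, 0, 0, 0, 0, -1], [0, 0, 0, 0, 0, 0, -1]]])

```text
time: 30.4
ee_pos: [478.6, 72.3, 58.2]
tcp_rot: [[-0.957, 0.291, 0.0], [0.291, 0.957, -0.007], [-0.002, -0.007, -1.0]]
force: [-1.8, 2.5, 14.6]
opening: 8.3
grasp_force: 122.6
```

>>> move_arm(moves=[[[0, 0, 0.05, 0, 0, 0, -1], [0, 0, 0, 0, 0, 0, -1], [0, 0, 0, 0, 0, 0, -1]]])

```text
time: 30.7
ee_pos: [478.7, 72.3, 58.1]
tcp_rot: [[-0.957, 0.291, 0.001], [0.291, 0.957, -0.007], [-0.003, -0.007, -1.0]]
force: [-5.3, 2.8, 19.9]
opening: 8.4
grasp_force: 123.7
```

```bash
python3 -c "
from pl import *
measure('w13');plane('w13');print(r.read_state()['moment'])"
```

```text
cover top 38422 37.46946057361512 ((473.7131652832031, 76.04383850097656), (199.06910705566406, 106.5831527709961), 73.26812744140625)
base 12576 9.424330311015876 ((477.9458923339844, 74.49004364013672), (203.60491943359375, 125.46996307373047), 73.01946258544922)
t 30.75 pos [478.7  72.3  58.1] yaw 2.8459371419587627 rotvec rows [-0.08  0.04  0.02] shift rows [ 0.06  0.11 -1.09] F [-5.3  1.8 22.4] open 8.2
w13 tilt x,y [-0.00192475 -0.00032908] z 37.56159278503809
x [-57.22844264 -55.81691364  43.99249509  45.8353179 ]
y [-81.96114986 -77.95648526  73.65757545  81.56016764]
[ 0.3974339   0.97340077 -0.01581767]
```

The cover is at home height and level, and the force rises sharply, so it is on the ledges. I hand in.

```bash
python3 -c "
from rig import r
print(r.job_done())"
```

```text
the job is handed in; nothing more can be done
None
```

I ran the film applicator once along the plate and stood it upright on the bench, clear of the holder. The cover is snapped past both catches and was held pressed on the ledges at about 20 N when I handed in at about 31 s; no verdict was shown. The right catch snapped first, so I had to tilt the tool to bring the left end down.

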